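# Lift the round centrifuge bucket off its pivots onto the balance

## Task

The centrifuge rotor on the bench carries two swinging buckets, and the round one has to be weighed. Lift the round bucket off its pivots by its bail, without letting it swing over or catch in the rotor, and stand it upright on the middle of the balance's weighing pan. Leave the square bucket hanging in the rotor.

Things in the scene. Friction and masses are not known exactly. Their poses are not given: they have to be found in the camera images.
- round_bucket_bail (a point): Centre of the bail's grip bar on the round bucket: level steel bar 62 mm along x, 10 along y, 16 high, stiffly fixed on two legs over an aluminium cup 54 mm across with capped tubes, 0.3 kg. Below this point: open space to the rim at 38 mm, two pivot pins along x at 52 (96 over their ends), flat foot at 114. z is up the bucket. Grip with fingers closing along y. Swings freely about x.
- square_bucket_bail (a point): The same point and axes on the other bucket, which is to stay in the rotor: same bail and pins, but its cup is square, 54 x 54 mm, and shallower (underside 90 mm below this point).
- rotor: Fixed two-place rotor, 84 x 240 mm, grey on a dark foot; origin on the bench under its middle, z up. Rails along y at x = +-38 mm, tops 115 mm up. Buckets hang between them at y = +-75 mm (either in either place), pins along x, 105 mm up, in slots open at the top, 11 mm wide, clear when lifted straight up 15 mm; bail bars centred 157 mm up, above all else on it.
- pan (a point): Centre of the top face of the balance's weighing pan: a level, fixed round steel disc 130 mm across, 52 mm above the bench. z up. It lies at the back of a white balance 260 x 200 mm, 40 mm high, with its read-out on the -x side.

How it is judged:
On the way:
1. the round bucket is raised clear of the rotor's slots (z of round_bucket_bail in the frame of rotor above 0.18 m), for 0.1 s.
At the end, for the whole second after the job is handed in: The round bucket stands still and upright (within 6 degrees) on the weighing pan, its axis within 30 mm of the pan's centre, and the square bucket hangs in its place in the rotor (bail within 20 mm of where it was, within 11 degrees of upright) (horizontal distance between round_bucket_bail and pan below 0.03 m and z of round_bucket_bail in the frame of pan between 0.108 and 0.12 m and angle between round_bucket_bail's own z axis and vertical below 0.1 rad and distance of square_bucket_bail from where it was at the start of the episode below 0.02 m and angle between square_bucket_bail's own z axis and vertical below 0.2 rad); the robot touches nothing.
It fails at once if the round bucket swings or tips more than 20 degrees from upright (angle between round_bucket_bail's own z axis and vertical above 0.35 rad).
It fails at once if the round bucket catches or is forced against the rotor with more than 40 N (contact force between round_bucket and rotor above 40 N).
It fails at once if the square bucket is swung more than 20 degrees or lifted out (angle between square_bucket_bail's own z axis and vertical above 0.35 rad or distance of square_bucket_bail from where it was at the start of the episode above 0.04 m).
It also fails if it takes over 45 s, if anything falls off the work surface, if the arm or the gripper's body presses on something with over 40 N, if the wrist force passes 120 N, or if a joint passes its speed limit or range.

## Robot

A 6-joint arm with a two-finger parallel gripper is mounted at the origin on a cart in front of the work surface, level with it; the furniture and walls round the work are solid. World frame = base frame: x ahead of the robot, y to its left, z up, the work surface at z = 0. Lengths are in m, angles in rad, forces in N, time in s.
With the tool pointing down it reaches from about 0.35 to 0.975 m from the base axis. Payload 7.1 kg.
Tool frame: the origin (TCP) lies at the very end of the fingers, on their centre line; the grasp point (between the pads) lies 19 mm behind it; z points along the fingers, y is the direction in which the jaws open and shut (so a half turn about z gives the same grasp; the last joint's range is limited). The gripper opens to 88 mm and grips with 3 to 60 N. Pads are 20 mm wide; open, the fingers measure 115 mm over their backs; the gripper's body (75 mm by 178 mm) begins 61 mm behind the grasp point.
Start: joints at [1.247, 0.423, 1.63, -0, 1.089, -0.019], TCP at [0.188, 0.596, 0.223] pointing down, gripper open.
Joint ranges: [-3, 3], [-0.9, 2.11], [0.09, 2.58], [-1.31, 4.45], [0.11, 2.69], [-2.54, 2.54]. Speed limits (rad/s): [2.39, 2.39, 3.01, 3.14, 3.14, 3.14].

## Interface

Orientations are given as a unit quaternion [w, x, y, z].
In Python, from workcell import manip gives the robot as it stands. The module is installed in compiled form; this text tells all that it offers.
- The arm moves only by the shell command python3 -m handwheel 'ROWS'. ROWS is JSON, a list that holds one entry, the list of rows, each a list of 7 numbers: the closure, from -1 (fully open) to 1 (shut), so that 0 is half open, then the shift along the tool's x, y, z in m, then the turn, a rotation vector about the tool's x, y, z in degrees. In form: [[[hand, dx, dy, dz, rx, ry, rz], ...]]. A call has 1 to 12 rows; each row is the pose to reach, as a shift and turn from the pose commanded when the call began, along the tool's axes at that moment; what a row does not reach only later rows make up. A row lasts 1/12 s, in which the tool goes at most 41.7 mm and 7.16 degrees, less where a joint would pass 70% of its speed; a pose out of reach is approached as far as the arm can. A call with a gripper value outside its range is refused whole. The fingers move at their own pace and stop on an object; the grip force is fixed at half the most. Time passes only in rows, so rows that repeat a pose let the fingers close. It gives the time, the measured TCP pose, the force and the opening at its end, in the units of the state.
- manip.read_state(): the state, without advancing time (a new reading comes with each control period).
- manip.get_image(name): name is "scene" or "top"; returns the picture (480x640x3 uint8, blue, green, red); there is no depth.
- manip.get_calibration(name): a dict with "mtx" (3x3 intrinsics, pixels), "R" (3x3) and "t" (3): a world point X has camera coordinates R X + t. Camera axes: x right, y down, z forward; pixel columns grow to the right and rows downward; lengths in m; the calibration is good to about 2 mm. A picture is of the moment at which its call begins. get_calibration takes no time and is no camera call.
- manip.sign_off(): hands the job in, once; it reports no verdict.
The state is a dict: "time_s": time; "q": joint angles; "joint_velocities": joint speeds; "effort": joint torques, N m; "position": TCP position; "tcp_rot": TCP orientation; "force": force on the tool from outside, world axes, zero at the start; "torque": the same for the moment, N m; "grip_width": finger opening in m.
Only numpy, scipy, OpenCV 4.12 (cv2) and the standard library are available. Lean on these libraries where they do the work, as an engineer would, in place of code of your own. Each camera call takes 0.05 s, during which the arm holds its last target.

## Working session

There is one attempt and no reset: what is moved stays moved. The work goes in short steps, Python scripts to look and compute and a shell command to move; the robot and the scene stay as the last step left them, time stands still between calls to the robot, and variables do not carry over. Pictures are saved under pics/ and viewed, and the job is handed in when it is done.

```bash
mkdir -p pics
python3 - <<'E'
from workcell import manip
import cv2
for n in("scene","top"):
    cv2.imwrite(f"pics/{n}0.png",manip.get_image(n)); c=manip.get_calibration(n); print(n,c)
print(manip.read_state())
E
```

```text
scene {'mtx': array([[585.27798987,   0.        , 324.23864184],
       [  0.        , 585.27798987, 238.44320598],
       [  0.        ,   0.        ,   1.        ]]), 'R': array([[-0.99645902, -0.08276221,  0.0148272 ],
       [-0.07658171,  0.82057566, -0.566384  ],
       [ 0.03470835, -0.56551394, -0.82400808]]), 't': array([0.53929887, 0.09612264, 1.32412658])}
top {'mtx': array([[516.6285791 ,   0.        , 320.98595983],
       [  0.        , 516.6285791 , 238.46107138],
       [  0.        ,   0.        ,   1.        ]]), 'R': array([[-0.02273801, -0.99968989,  0.01015379],
       [-0.98491638,  0.02065708, -0.17179349],
       [ 0.17153047, -0.01390688, -0.98508065]]), 't': array([0.00665259, 0.55048247, 0.95356691])}
{'time_s': 0.1, 'q': array([ 1.24697589e+00,  4.23771986e-01,  1.63059076e+00,  9.37942606e-06,
        1.08858785e+00, -1.89972235e-02]), 'joint_velocities': array([-0.00063247, -0.00213011, -0.00055865, -0.00042221, -0.00197119,
       -0.00097534]), 'effort': array([ 2.70722130e-04, -5.45612919e+01, -2.74324840e+01,  6.46235724e-02,
        1.88280962e-02, -2.69373388e-06]), 'position': array([0.18739336, 0.59573223, 0.22198366]), 'tcp_rot': array([-1.19905112e-04,  1.51824340e-01,  9.88407258e-01, -6.68312158e-04]), 'force': array([-0.67377333, -0.0152174 , -0.3309158 ]), 'torque': array([-0.0094122 ,  0.02492805, -0.01791011]), 'grip_width': 0.08769371519438131}
```

View pics/scene0.png

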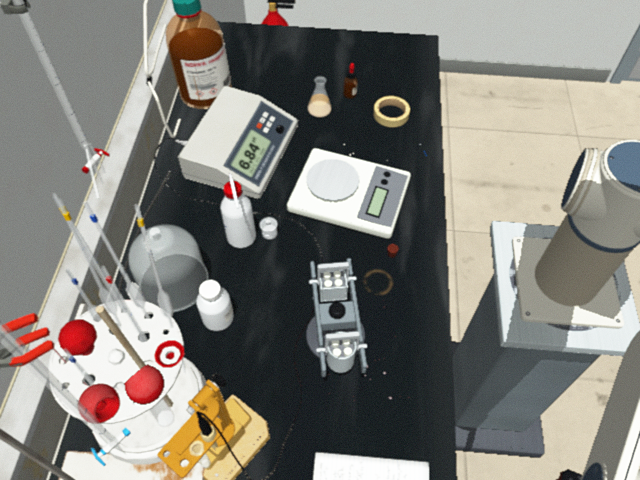

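View pics/top0.png

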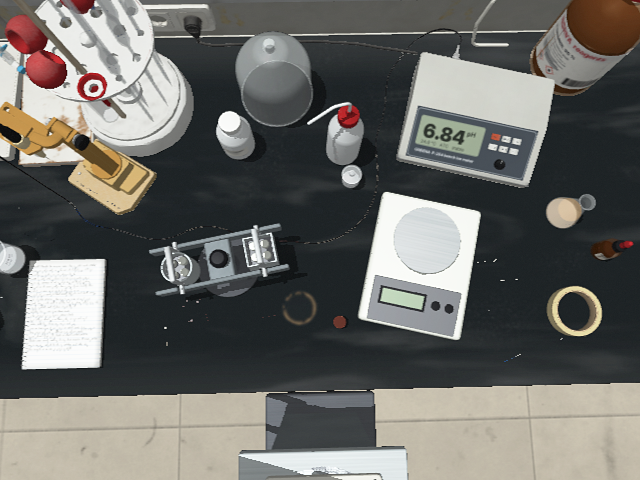

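Run:
```python
import cv2,numpy as np
a=cv2.imread("pics/top0.png")[215:310,140:300]; b=cv2.imread("pics/scene0.png")[250:385,290:385]
cv2.imwrite("pics/topz.png",cv2.resize(a,None,fx=5,fy=5,interpolation=cv2.INTER_CUBIC))
cv2.imwrite("pics/scz.png",cv2.resize(b,None,fx=4.4,fy=4.4,interpolation=cv2.INTER_CUBIC))
```

```text
(no output)
```

View pics/topz.png

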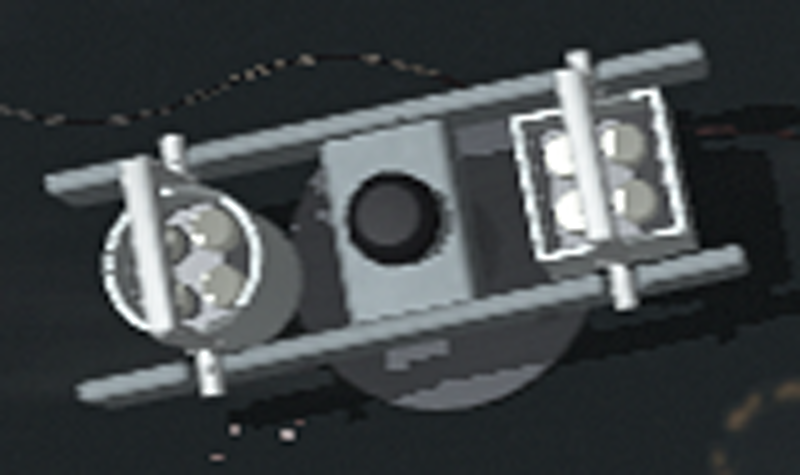

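View pics/scz.png

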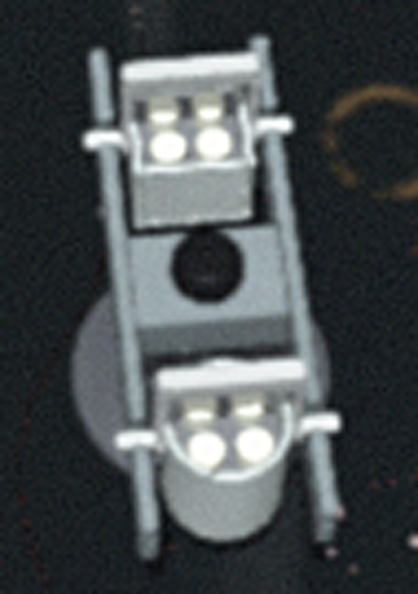

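Run:
```python
import cv2,numpy as np
for n,(y0,y1,x0,x1) in dict(top=(235,305,150,200),scene=(325,365,310,375)).items():
    a=cv2.imread(f"pics/{n}0.png")[y0:y1,x0:x1]
    f=8 if n=="top" else 11
    z=cv2.resize(a,None,fx=f,fy=f,interpolation=cv2.INTER_NEAREST)
    for i in range(0,x1-x0,5): cv2.line(z,(i*f,0),(i*f,4 if i%10 else 5000),(0,255,255),1)
    for i in range(0,y1-y0,5): cv2.line(z,(0,i*f),(4 if i%10 else 5000,i*f),(0,255,255),1)
    cv2.imwrite(f"pics/g_{n}.png",z); print(z.shape)
```

```text
(560, 400, 3)
(440, 715, 3)
```

View pics/g_top.png

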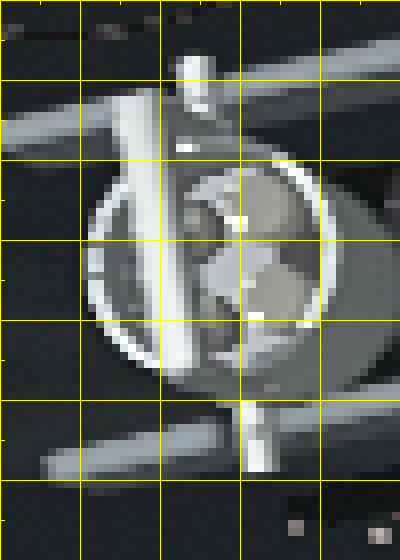

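View pics/g_scene.png

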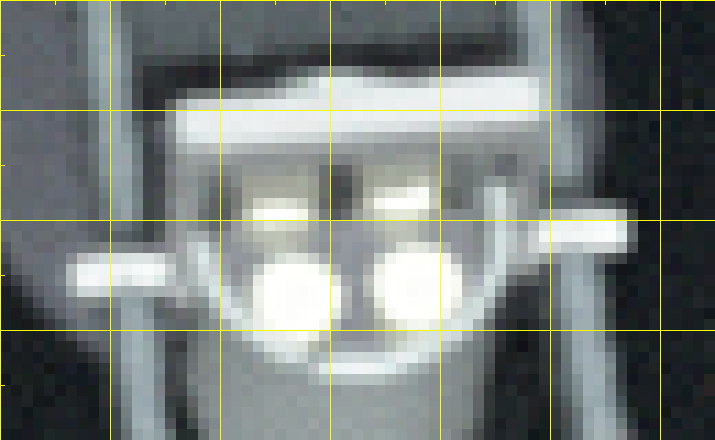

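```bash
cat > h.py <<'E'
from workcell import manip
import numpy as np,cv2
C={n:manip.get_calibration(n) for n in("scene","top")}
def ray(n,p):
    c=C[n];d=c["R"].T@np.linalg.inv(c["mtx"])@np.array([p[0],p[1],1.]);return -c["R"].T@c["t"],d/np.linalg.norm(d)
def plane(n,p,z):
    o,d=ray(n,p);return o+d*(z-o[2])/d[2]
def tri(ps,pt):
    o1,d1=ray("scene",ps);o2,d2=ray("top",pt)
    s=np.linalg.lstsq(np.c_[d1,-d2],o2-o1,rcond=None)[0]
    a,b=o1+s[0]*d1,o2+s[1]*d2
    return (a+b)/2,np.linalg.norm(a-b)
def proj(n,X):
    c=C[n];v=c["mtx"]@(c["R"]@np.asarray(X)+c["t"]);return v[:2]/v[2]
E
python3 - <<'E'
from h import *
np.set_printoptions(precision=4,suppress=True)
Z=lambda x,y:(310+x/11-.5,325+y/11-.5)
T=lambda x,y:(150+x/8-.5,235+y/8-.5)
P={}
for k,s,t in(("barfar",Z(176,121),T(136,90)),("barnear",Z(540,98),T(179,372)),("pinfar",Z(68,272),T(195,56)),("pinnear",Z(632,228),T(260,470))):
    P[k],e=tri(s,t);print(k,P[k],e)
for a in("bar","pin"):
    d=P[a+"far"]-P[a+"near"];print(a,(P[a+"far"]+P[a+"near"])/2,np.linalg.norm(d),np.degrees(np.arctan2(d[1],d[0])))
# pan
for n,(y0,y1,x0,x1) in dict(top=(195,285,380,475),scene=(150,210,295,370)).items():
    a=cv2.imread(f"pics/{n}0.png")[y0:y1,x0:x1];g=cv2.cvtColor(a,cv2.COLOR_BGR2GRAY)
    cv2.imwrite(f"pics/pan_{n}.png",cv2.resize(a,None,fx=6,fy=6))
    for lo,hi in((150,225),(130,215),(160,232)):
        m=cv2.morphologyEx(cv2.inRange(g,lo,hi),cv2.MORPH_OPEN,np.ones((3,3),np.uint8))
        c=max(cv2.findContours(m,0,1)[0],key=cv2.contourArea);h=cv2.convexHull(c)
        e=cv2.fitEllipse(h);p=(e[0][0]+x0,e[0][1]+y0)
        print(n,lo,p,e[1:],plane(n,p,.052))
E
```

```text
barfar [0.5214 0.259  0.1651] 0.0031934977775118162
barnear [0.4616 0.2488 0.1633] 0.0028134317624995088
pinfar [0.5386 0.2623 0.1082] 0.002749373640167759
pinnear [0.4436 0.2455 0.1087] 0.005114062413765424
bar [0.4915 0.2539 0.1642] 0.0606635414541254 9.718556281227691
pin [0.4911 0.2539 0.1085] 0.09648546433851762 9.9991955348702
top 150 (426.81116485595703, 240.2613525390625) ((64.990234375, 67.72600555419922), 136.3666229248047) [ 0.5419 -0.2097  0.052 ]
top 130 (391.84563636779785, 281.92474365234375) ((8.523384094238281, 42.640560150146484), 97.57586669921875) [ 0.4629 -0.1383  0.052 ]
top 160 (426.66982650756836, 240.12557983398438) ((65.29268646240234, 68.002685546875), 127.94207000732422) [ 0.5422 -0.2094  0.052 ]
scene 150 (341.4377136230469, 199.0689239501953) ((3.461501121520996, 11.113086700439453), 76.02558135986328) [ 0.5134 -0.1466  0.052 ]
scene 130 (365.5965042114258, 199.31052780151367) ((6.92832612991333, 29.530506134033203), 17.986114501953125) [ 0.4565 -0.1513  0.052 ]
scene 160 (318.084285736084, 178.9283275604248) ((15.673779487609863, 36.592647552490234), 20.13176155090332) [ 0.5738 -0.2032  0.052 ]
```

View pics/pan_scene.png

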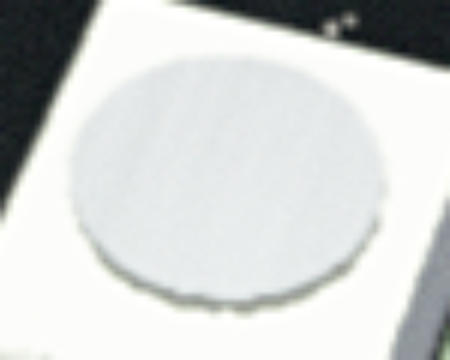

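Run:
```python
from h import *
a=cv2.imread("pics/scene0.png")[150:210,295:370]
g=cv2.cvtColor(a,cv2.COLOR_BGR2GRAY)
print(g[30,5:70]);
for lo,hi in((190,233),(190,228),(200,238)):
    m=cv2.morphologyEx(cv2.inRange(g,lo,hi),cv2.MORPH_OPEN,np.ones((3,3),np.uint8))
    c=max(cv2.findContours(m,0,1)[0],key=cv2.contourArea)
    e=cv2.fitEllipse(cv2.convexHull(c));p=(e[0][0]+295,e[0][1]+150)
    print(p,e[1:],plane("scene",p,.052)[:2],tri(p,(426.75,240.2)))
from scipy.spatial.transform import Rotation as R
s=manip.read_state();q=s["tcp_rot"];r=R.from_quat([q[1],q[2],q[3],q[0]]).as_matrix();print(r)
print("y axis yaw",np.degrees(np.arctan2(r[1,1],r[0,1])))
```

```text
[253 253 252 252 252 252 245 233 231 233 231 233 231 231 229 229 229 231
 232 233 234 232 233 236 233 232 233 233 232 233 234 232 234 234 235 234
 236 233 232 234 234 232 233 235 234 234 233 234 231 233 233 234 233 231
 234 231 231 233 226 237 253 253 253 252 252]
(329.7583808898926, 176.4696388244629) ((33.31022262573242, 49.58253479003906), 77.23884582519531) [ 0.54628359 -0.21363921] (array([ 0.54375075, -0.20919781,  0.05617955]), np.float64(0.004842932641175636))Traceback (most recent call last):
  File "<stdin>", line 7, in <module>
ValueError: max() iterable argument is empty
```

Run:
```python
from h import *
np.set_printoptions(precision=4,suppress=True)
a=cv2.imread("pics/scene0.png")[150:210,295:370]
g=cv2.cvtColor(a,cv2.COLOR_BGR2GRAY)
for lo,hi in((215,240),(222,243)):
    m=cv2.morphologyEx(cv2.inRange(g,lo,hi),cv2.MORPH_OPEN,np.ones((5,5),np.uint8))
    c=max(cv2.findContours(m,0,1)[0],key=cv2.contourArea)
    e=cv2.fitEllipse(cv2.convexHull(c));p=(e[0][0]+295,e[0][1]+150)
    print(p,e[1:],plane("scene",p,.052)[:2],tri(p,(426.75,240.2)))
from scipy.spatial.transform import Rotation as R
s=manip.read_state();q=s["tcp_rot"];r=R.from_quat([q[1],q[2],q[3],q[0]]).as_matrix();print(r)
print("y axis yaw",np.degrees(np.arctan2(r[1,1],r[0,1])))
```

```text
(332.245361328125, 178.89217567443848) ((40.09497833251953, 52.485137939453125), 91.89749908447266) [ 0.5397 -0.2066] (array([ 0.5412, -0.21  ,  0.0486]), np.float64(0.002838212653546475))
(332.28095626831055, 178.80792236328125) ((40.05704116821289, 52.63320541381836), 91.37977600097656) [ 0.5396 -0.2068] (array([ 0.5411, -0.2099,  0.049 ]), np.float64(0.0028475132262056548))
[[-0.9539  0.3001 -0.0004]
 [ 0.3001  0.9539 -0.0013]
 [ 0.     -0.0014 -1.    ]]
y axis yaw 72.53466810681309
```

```bash
python3 -m handwheel '[[[-1,-0.1,-0.06,-0.04,0,0,-7],[-1,-0.2,-0.12,-0.04,0,0,-14],[-1,-0.3,-0.18,-0.04,0,0,-21],[-1,-0.3926,-0.235,-0.04,0,0,-27.4],[-1,-0.3926,-0.235,-0.04,0,0,-27.4],[-1,-0.3926,-0.235,-0.04,0,0,-27.4],[-1,-0.3926,-0.235,-0.04,0,0,-27.4],[-1,-0.3926,-0.235,-0.04,0,0,-27.4],[-1,-0.3926,-0.235,-0.04,0,0,-27.4],[-1,-0.3926,-0.235,-0.04,0,0,-27.4],[-1,-0.3926,-0.235,-0.04,0,0,-27.4],[-1,-0.3926,-0.235,-0.04,0,0,-27.4]]]'
cat > st.py <<'E'
from h import *
from scipy.spatial.transform import Rotation as R
import sys
np.set_printoptions(precision=4,suppress=True)
s=manip.read_state();q=s["tcp_rot"];r=R.from_quat([q[1],q[2],q[3],q[0]]).as_matrix()
print(s["time_s"],s["position"],"yaw y",np.degrees(np.arctan2(r[1,1],r[0,1])),"tilt",np.degrees(r[:2,2]),s["force"],s["grip_width"],"q6",s["q"][5])
if len(sys.argv)>3:
    print("tool delta",r.T@(np.array([float(v) for v in sys.argv[1:4]])-s["position"]))
E
python3 st.py 0.4915 0.2539 0.2
```

```text
time_s: 1.1
position: [0.4951, 0.25, 0.2629]
tcp_rot: [0.001, -0.084, 0.996, -0.001]
force: [0.1, 0.1, 0.4]
grip_width: 0.0876
1.1 [0.4951 0.25   0.2629] yaw y 99.693514932346 tilt [ 0.1057 -0.0569] [0.0911 0.1063 0.4278] 0.08757346931619757 q6 -1.2920759781488778
tool delta [0.003  0.0045 0.0629]
```

```bash
python3 -m handwheel '[[[-1,0,0,0,0,0,0],[-1,0,0,0.03,0,0,0],[-1,0,0,0.05,0,0,0],[-1,0,0,0.05,0,0,0],[-1,0,0,0.05,0,0,0],[-1,0,0,0.05,0,0,0]]]'
python3 st.py 0.4915 0.2539 0.138
python3 - <<'E'
from h import *
for n in C: cv2.imwrite(f"pics/{n}1.png",manip.get_image(n))
a=cv2.imread("pics/top1.png")[205:305,120:220]; b=cv2.imread("pics/scene1.png")[260:385,290:390]
cv2.imwrite("pics/z1.png",np.hstack([cv2.resize(a,(400,400)),cv2.resize(b,(320,400))]))
E
```

```text
time_s: 1.6
position: [0.4913, 0.2553, 0.2135]
tcp_rot: [0.0, -0.087, 0.996, 0.0]
force: [-0.3, -0.2, 0.1]
grip_width: 0.0878
1.6 [0.4913 0.2553 0.2135] yaw y 100.01247207360485 tilt [0.0269 0.0238] [-0.3498 -0.174   0.1348] 0.08779056609058901 q6 -1.2879471815724468
tool delta [ 0.0001 -0.0015  0.0755]
```

View pics/z1.png

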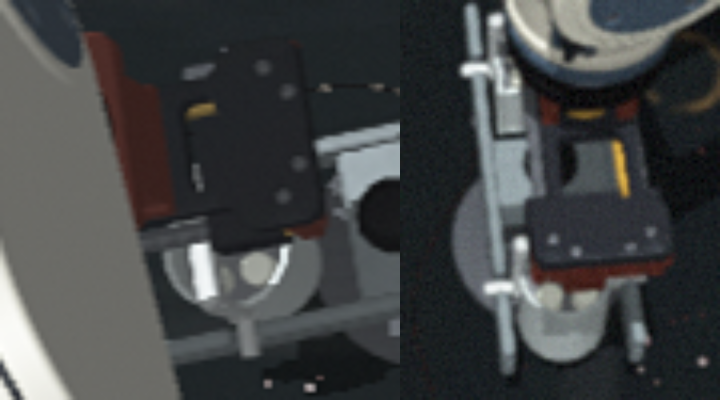

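```bash
python3 -m handwheel '[[[-1,0,-0.001,0.03,0,0,0],[-1,0,-0.001,0.05,0,0,0],[-1,0,-0.001,0.065,0,0,0],[-1,0,-0.001,0.075,0,0,0],[-1,0,-0.001,0.075,0,0,0],[-1,0,-0.001,0.075,0,0,0],[-1,0,-0.001,0.075,0,0,0]]]'
python3 st.py 0.4915 0.2539 0.138
```

```text
time_s: 2.28
position: [0.4925, 0.2537, 0.1389]
tcp_rot: [0.001, -0.087, 0.996, 0.0]
force: [-0.2, 0.3, 0.5]
grip_width: 0.0879
2.2833 [0.4925 0.2537 0.1389] yaw y 99.94133689907642 tilt [0.1013 0.0499] [-0.1584  0.2877  0.5012] 0.08793690041244698 q6 -1.2901138354323516
tool delta [0.0009 0.0004 0.0009]
```

Now close, in graded steps so the bail isn't knocked.

```bash
python3 -m handwheel '[[[-0.5,0,0,0,0,0,0],[-0.2,0,0,0,0,0,0],[0.1,0,0,0,0,0,0],[0.3,0,0,0,0,0,0],[0.5,0,0,0,0,0,0],[0.6,0,0,0,0,0,0],[0.65,0,0,0,0,0,0],[0.7,0,0,0,0,0,0],[0.75,0,0,0,0,0,0],[0.8,0,0,0,0,0,0],[1,0,0,0,0,0,0],[1,0,0,0,0,0,0]]]'
python3 -m handwheel '[[[1,0,0,0,0,0,0],[1,0,0,0,0,0,0],[1,0,0,0,0,0,0]]]'
python3 st.py
```

```text
time_s: 3.28
position: [0.4917, 0.2532, 0.1377]
tcp_rot: [-0.0, -0.087, 0.996, -0.0]
force: [0.0, 0.3, 0.1]
grip_width: 0.011
time_s: 3.53
position: [0.4917, 0.2532, 0.1377]
tcp_rot: [0.0, -0.087, 0.996, 0.0]
force: [0.3, 0.5, -0.3]
grip_width: 0.0099
3.5333 [0.4917 0.2532 0.1377] yaw y 99.93153353019107 tilt [0.0018 0.0042] [ 0.2992  0.5105 -0.2978] 0.009885886911226592 q6 -1.2901232927363542
```

Run:
```python
from h import *
for n in C: cv2.imwrite(f"pics/{n}2.png",manip.get_image(n))
a=cv2.imread("pics/top2.png")[205:305,120:220]; b=cv2.imread("pics/scene2.png")[260:385,290:390]
cv2.imwrite("pics/z2.png",np.hstack([cv2.resize(a,(400,400)),cv2.resize(b,(320,400))]))
```

```text
(no output)
```

View pics/z2.png

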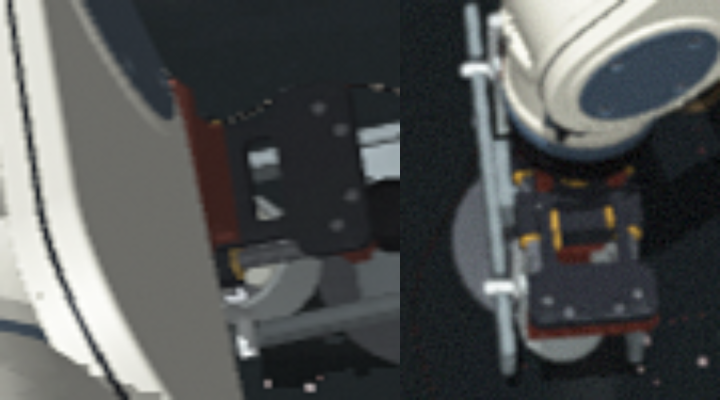

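Opening is 9.9 mm, which matches the 10 mm bar, and the side force is small. Next is a slow lift straight up.

```bash
python3 -m handwheel '[[[1,0,0,-0.003,0,0,0],[1,0,0,-0.006,0,0,0],[1,0,0,-0.009,0,0,0],[1,0,0,-0.012,0,0,0],[1,0,0,-0.015,0,0,0],[1,0,0,-0.018,0,0,0],[1,0,0,-0.022,0,0,0],[1,0,0,-0.026,0,0,0],[1,0,0,-0.03,0,0,0],[1,0,0,-0.03,0,0,0]]]'
python3 st.py
```

```text
time_s: 4.47
position: [0.4922, 0.2535, 0.1687]
tcp_rot: [0.001, -0.087, 0.996, 0.0]
force: [0.2, 0.3, -3.5]
grip_width: 0.0098
4.4667 [0.4922 0.2535 0.1687] yaw y 99.93687186737131 tilt [0.0804 0.0382] [ 0.1741  0.2932 -3.4768] 0.009827418601771613 q6 -1.2901781127730343
```

```bash
python3 -m handwheel '[[[1,0,0,-0.008,0,0,0],[1,0,0,-0.02,0,0,0],[1,0,0,-0.035,0,0,0],[1,0,0,-0.055,0,0,0],[1,0,0,-0.075,0,0,0],[1,0,0,-0.095,0,0,0],[1,0,0,-0.115,0,0,0],[1,0,0,-0.13,0,0,0],[1,0,0,-0.138,0,0,0],[1,0,0,-0.138,0,0,0],[1,0,0,-0.138,0,0,0]]]'
python3 st.py 0.541 -0.2095 0.305
python3 - <<'E'
from h import *
for n in C: cv2.imwrite(f"pics/{n}3.png",manip.get_image(n))
a=cv2.imread("pics/top3.png")[150:350,80:320]; b=cv2.imread("pics/scene3.png")[200:400,260:440]
cv2.imwrite("pics/z3.png",np.hstack([cv2.resize(a,(420,350)),cv2.resize(b,(360,350))]))
E
```

```text
time_s: 5.38
position: [0.4916, 0.2531, 0.3059]
tcp_rot: [0.0, -0.087, 0.996, 0.0]
force: [-0.2, -0.7, -3.9]
grip_width: 0.0101
5.3833 [0.4916 0.2531 0.3059] yaw y 99.93727869947719 tilt [0.0292 0.0129] [-0.2229 -0.7236 -3.8978] 0.010082582767871055 q6 -1.2901847935771438
tool delta [ 0.0312 -0.4642  0.0008]
```

View pics/z3.png

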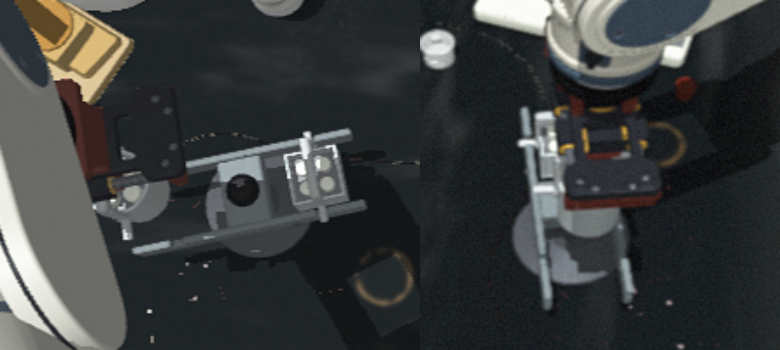

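```bash
python3 -m handwheel '[[[1,0.001,-0.008,0,0,0,0],[1,0.002,-0.024,0,0,0,0],[1,0.003,-0.048,0,0,0,0],[1,0.005,-0.076,0,0,0,0],[1,0.007,-0.105,0,0,0,0],[1,0.009,-0.134,0,0,0,0],[1,0.011,-0.163,0,0,0,0],[1,0.013,-0.192,0,0,0,0],[1,0.015,-0.221,0,0,0,0],[1,0.017,-0.25,0,0,0,0],[1,0.019,-0.279,0,0,0,0],[1,0.021,-0.308,0,0,0,0]]]'
python3 st.py 0.541 -0.2095 0.305
```

```text
time_s: 6.48
position: [0.5234, -0.0557, 0.3048]
tcp_rot: [-0.001, -0.087, 0.996, 0.0]
force: [1.1, -0.1, -3.8]
grip_width: 0.0099
6.4833 [ 0.5234 -0.0557  0.3048] yaw y 99.92936086480589 tilt [-0.0989  0.0023] [ 1.1389 -0.062  -3.835 ] 0.009850874147278109 q6 -1.8724914706020428
tool delta [ 0.0092 -0.1546 -0.0003]
```

```bash
python3 -m handwheel '[[[1,0.002,-0.028,0,0,0,0],[1,0.004,-0.056,0,0,0,0],[1,0.006,-0.084,0,0,0,0],[1,0.008,-0.11,0,0,0,0],[1,0.01,-0.132,0,0,0,0],[1,0.01,-0.148,0,0,0,0],[1,0.01,-0.156,0,0,0,0],[1,0.01,-0.156,0,0,0,0],[1,0.01,-0.156,0,0,0,0],[1,0.01,-0.156,0,0,0,0]]]'
python3 st.py 0.541 -0.2095 0.155
python3 - <<'E'
from h import *
for n in C: cv2.imwrite(f"pics/{n}4.png",manip.get_image(n))
a=cv2.imread("pics/top4.png")[150:350,330:570]; b=cv2.imread("pics/scene4.png")[60:260,240:420]
cv2.imwrite("pics/z4.png",np.hstack([cv2.resize(a,(420,350)),cv2.resize(b,(360,400))[:350]]))
E
```

```text
time_s: 7.32
position: [0.541, -0.2081, 0.3054]
tcp_rot: [-0.0, -0.087, 0.996, 0.0]
force: [-0.2, 1.1, -4.6]
grip_width: 0.0099
7.3167 [ 0.541  -0.2081  0.3054] yaw y 99.97620469126691 tilt [-0.0387  0.0417] [-0.1807  1.0818 -4.5913] 0.009857880622844461 q6 -2.1330720119662048
tool delta [ 0.0001 -0.0015  0.1504]
```

View pics/z4.png

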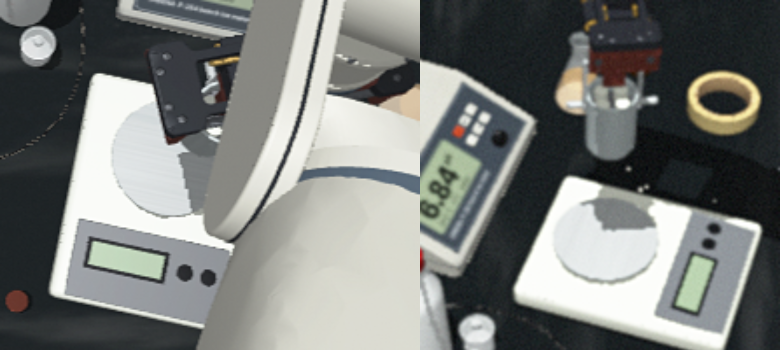

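```bash
python3 -m handwheel '[[[1,0,-0.001,0.01,0,0,0],[1,0,-0.001,0.03,0,0,0],[1,0,-0.001,0.055,0,0,0],[1,0,-0.001,0.08,0,0,0],[1,0,-0.001,0.1,0,0,0],[1,0,-0.001,0.117,0,0,0],[1,0,-0.001,0.13,0,0,0],[1,0,-0.001,0.138,0,0,0],[1,0,-0.001,0.143,0,0,0],[1,0,-0.001,0.145,0,0,0],[1,0,-0.001,0.146,0,0,0],[1,0,-0.001,0.146,0,0,0]]]'
python3 st.py 0.541 -0.2095 0.1467
python3 - <<'E'
from h import *
for n in C: cv2.imwrite(f"pics/{n}5.png",manip.get_image(n))
a=cv2.imread("pics/top5.png")[170:290,370:500]; b=cv2.imread("pics/scene5.png")[120:230,270:400]
cv2.imwrite("pics/z5.png",np.hstack([cv2.resize(a,(380,350)),cv2.resize(b,(414,350))]))
E
```

```text
time_s: 8.42
position: [0.5418, -0.2102, 0.1602]
tcp_rot: [0.0, -0.087, 0.996, -0.0]
force: [-0.8, 0.3, -4.2]
grip_width: 0.0098
8.4167 [ 0.5418 -0.2102  0.1602] yaw y 99.94387047936158 tilt [ 0.0503 -0.0211] [-0.8469  0.3473 -4.203 ] 0.00982031058983932 q6 -2.1349706847612717
tool delta [0.0007 0.0009 0.0135]
```

View pics/z5.png

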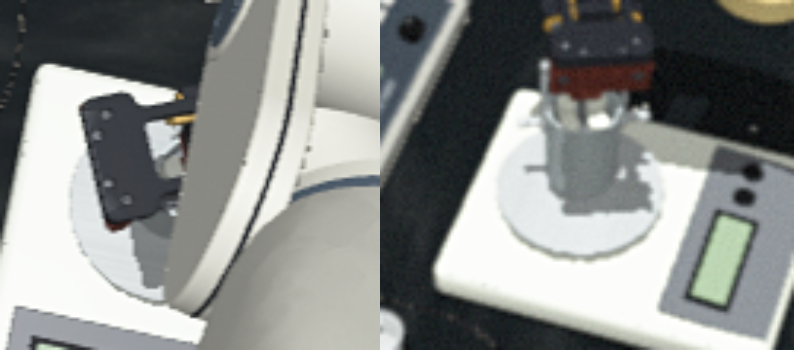

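```bash
python3 -m handwheel '[[[1,0,0,0.003,0,0,0],[1,0,0,0.006,0,0,0],[1,0,0,0.009,0,0,0],[1,0,0,0.0105,0,0,0],[1,0,0,0.0105,0,0,0],[1,0,0,0.0105,0,0,0]]]'
python3 -m handwheel '[[[1,0,0,0.001,0,0,0],[1,0,0,0.001,0,0,0],[1,0,0,0.001,0,0,0]]]'
```

```text
time_s: 9.02
position: [0.5413, -0.2101, 0.149]
tcp_rot: [-0.0, -0.087, 0.996, 0.0]
force: [-0.3, -0.6, -4.0]
grip_width: 0.0098
time_s: 9.27
position: [0.5414, -0.2102, 0.1482]
tcp_rot: [0.0, -0.087, 0.996, -0.0]
force: [-0.6, -0.2, -2.9]
grip_width: 0.0099
```

```bash
python3 -m handwheel '[[[1,0,0,0.0007,0,0,0],[1,0,0,0.0007,0,0,0],[1,0,0,0.0007,0,0,0]]]'
python3 -m handwheel '[[[1,0,0,0.0007,0,0,0],[1,0,0,0.0007,0,0,0],[1,0,0,0.0007,0,0,0]]]'
```

```text
time_s: 9.52
position: [0.5414, -0.2102, 0.1475]
tcp_rot: [-0.0, -0.087, 0.996, 0.0]
force: [-1.1, 0.4, -4.0]
grip_width: 0.0098
time_s: 9.77
position: [0.5415, -0.2102, 0.1468]
tcp_rot: [0.0, -0.087, 0.996, -0.0]
force: [-0.1, 0.1, -3.9]
grip_width: 0.0095
```

```bash
python3 -m handwheel '[[[1,0,0,0.0006,0,0,0],[1,0,0,0.0006,0,0,0],[1,0,0,0.0006,0,0,0]]]'
python3 -m handwheel '[[[1,0,0,0.0006,0,0,0],[1,0,0,0.0006,0,0,0],[1,0,0,0.0006,0,0,0]]]'
```

```text
time_s: 10.02
position: [0.5416, -0.2103, 0.1468]
tcp_rot: [0.0, -0.087, 0.996, -0.0]
force: [-2.2, -0.7, 4.9]
grip_width: 0.0097
time_s: 10.27
position: [0.5418, -0.2103, 0.1468]
tcp_rot: [0.001, -0.087, 0.996, -0.0]
force: [-3.8, 0.3, 9.6]
grip_width: 0.0097
```

Contact came at 0.1468, against a predicted 0.1467. I'll ease off the preload and then open slowly.

```bash
python3 -m handwheel '[[[1,0,0,-0.0007,0,0,0],[1,0,0,-0.0007,0,0,0],[0.7,0,0,-0.0007,0,0,0],[0.65,0,0,-0.0007,0,0,0],[0.6,0,0,-0.0007,0,0,0],[0.5,0,0,-0.0007,0,0,0],[0.3,0,0,-0.0007,0,0,0],[0,0,0,-0.0007,0,0,0],[-0.5,0,0,-0.0007,0,0,0],[-1,0,0,-0.0007,0,0,0],[-1,0,0,-0.0007,0,0,0],[-1,0,0,-0.0007,0,0,0]]]'
python3 st.py
python3 - <<'E'
from h import *
for n in C: cv2.imwrite(f"pics/{n}6.png",manip.get_image(n))
a=cv2.imread("pics/top6.png")[170:290,370:500]; b=cv2.imread("pics/scene6.png")[120:230,270:400]
cv2.imwrite("pics/z6.png",np.hstack([cv2.resize(a,(380,350)),cv2.resize(b,(414,350))]))
E
```

```text
time_s: 11.27
position: [0.5414, -0.2102, 0.1463]
tcp_rot: [0.0, -0.087, 0.996, -0.0]
force: [-0.9, 0.4, 0.4]
grip_width: 0.0587
11.2667 [ 0.5414 -0.2102  0.1463] yaw y 99.93476125724902 tilt [0.0015 0.    ] [-0.8685  0.4369  0.4179] 0.05873143483649796 q6 -2.134972844117339
```

View pics/z6.png

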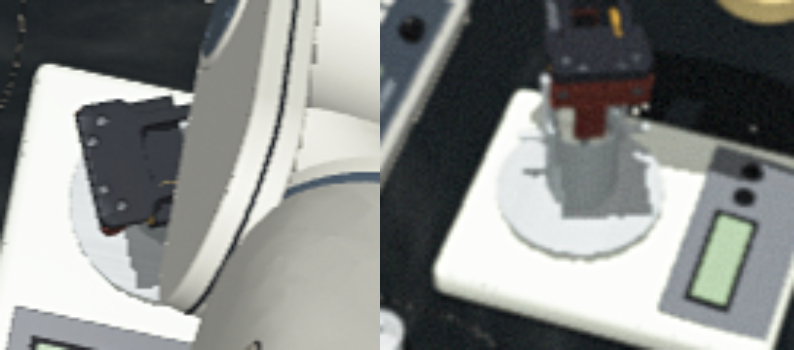

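Released, and the bucket is standing. I'll let the fingers finish opening, retreat straight up, then move off for a clear view.

```bash
python3 -m handwheel '[[[-1,0,0,0,0,0,0],[-1,0,0,0,0,0,0],[-1,0,0,0,0,0,0],[-1,0,0,-0.01,0,0,0],[-1,0,0,-0.03,0,0,0],[-1,0,0,-0.06,0,0,0],[-1,0,0,-0.09,0,0,0],[-1,0,0,-0.12,0,0,0],[-1,0,0,-0.15,0,0,0],[-1,0,0,-0.16,0,0,0],[-1,0,0,-0.16,0,0,0]]]'
python3 -m handwheel '[[[-1,0,0.03,0,0,0,0],[-1,0.0,0.06,0,0,0,0],[-1,0.0,0.09,0,0,0,0],[-1,0.0,0.12,0,0,0,0],[-1,0.0,0.15,0,0,0,0],[-1,0.0,0.18,0,0,0,0],[-1,0.0,0.2,0,0,0,0],[-1,0.0,0.2,0,0,0,0],[-1,0,0.2,0,0,0,0],[-1,0,0.2,0,0,0,0]]]'
python3 - <<'E'
from h import *
for n in C: cv2.imwrite(f"pics/{n}7.png",manip.get_image(n))
a=cv2.imread("pics/top7.png"); b=cv2.imread("pics/scene7.png")
cv2.imwrite("pics/z7.png",np.hstack([cv2.resize(a,(400,300)),cv2.resize(b,(400,300))]))
E
```

```text
time_s: 12.28
position: [0.5429, -0.2108, 0.31]
tcp_rot: [0.003, -0.087, 0.996, -0.001]
force: [-0.5, -0.4, 0.4]
grip_width: 0.0878
time_s: 13.12
position: [0.5066, -0.0136, 0.3053]
tcp_rot: [-0.001, -0.087, 0.996, -0.0]
force: [0.8, 0.2, 0.5]
grip_width: 0.0882
```

View pics/z7.png

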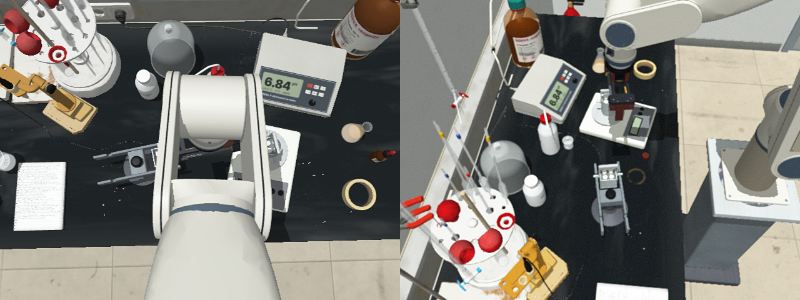

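```bash
python3 -m handwheel '[[[-1,0,0.04,-0.02,0,0,0],[-1,0,0.08,-0.02,0,0,0],[-1,0,0.12,-0.02,0,0,0],[-1,0,0.16,-0.02,0,0,0],[-1,0,0.2,-0.02,0,0,0],[-1,0,0.24,-0.02,0,0,0],[-1,0,0.28,-0.02,0,0,0],[-1,0,0.32,-0.02,0,0,0],[-1,0,0.36,-0.02,0,0,0],[-1,0,0.4,-0.02,0,0,0],[-1,0,0.4,-0.02,0,0,0],[-1,0,0.4,-0.02,0,0,0]]]'
python3 -m handwheel '[[[-1,-0.04,0.04,0,0,0,0],[-1,-0.04,0.08,0,0,0,0],[-1,-0.04,0.12,0,0,0,0],[-1,-0.04,0.15,0,0,0,0],[-1,-0.04,0.15,0,0,0,0],[-1,-0.04,0.15,0,0,0,0],[-1,-0.04,0.15,0,0,0,0]]]'
python3 - <<'E'
from h import *
for n in C: cv2.imwrite(f"pics/{n}8.png",manip.get_image(n))
a=cv2.imread("pics/top8.png"); b=cv2.imread("pics/scene8.png")
cv2.imwrite("pics/z8.png",np.vstack([np.hstack([cv2.resize(a[180:300,180:500],(400,150)),cv2.resize(b[130:380,240:420],(400,555))[:150]*0]),np.hstack([cv2.resize(a[185:285,380:480],(400,400)),cv2.resize(b[130:220,280:370],(400,400))])]))
cv2.imwrite("pics/sq8.png",np.hstack([cv2.resize(a[215:290,215:290],(390,390)),cv2.resize(b[240:315,300:375],(390,390))]))
E
```

```text
time_s: 14.22
position: [0.4379, 0.3818, 0.3255]
tcp_rot: [-0.0, -0.088, 0.996, -0.0]
force: [-0.5, -0.1, -0.1]
grip_width: 0.0883
time_s: 14.8
position: [0.4523, 0.5337, 0.3257]
tcp_rot: [-0.0, -0.086, 0.996, -0.001]
force: [1.0, 0.6, -0.2]
grip_width: 0.0879
```

View pics/z8.png

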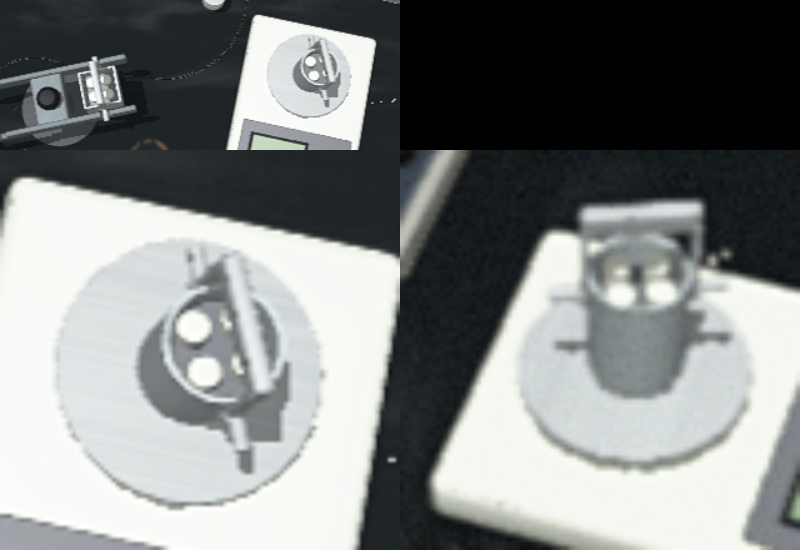

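View pics/sq8.png

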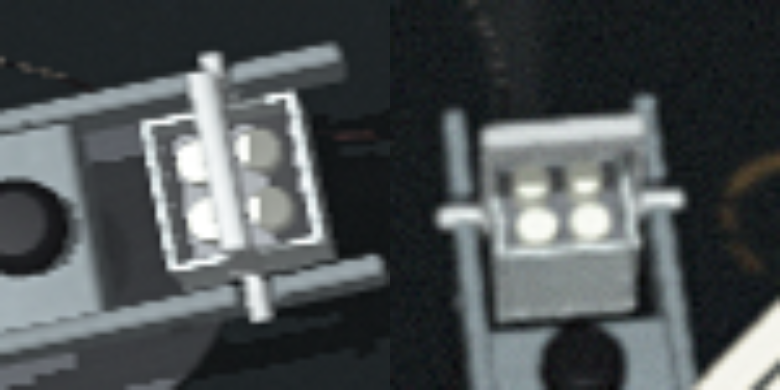

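Run:
```python
from h import *
f,_=tri((320.7,143.2),(437.7,211));n,_=tri((347.8,142),(445,244.7));m=(f+n)/2
print(f,n,m,np.linalg.norm(f-n),"off pan mm",(m[:2]-[.541,-.2095])*1e3)
a=[cv2.imread(f"pics/{k}").astype(int) for k in("top0.png","top8.png")]
print("square crop median/95% diff",np.percentile(abs(a[0]-a[1])[225:280,240:285],[50,95]))
print(manip.read_state()["joint_velocities"])
```

```text
[ 0.56996121 -0.20313313  0.17663625] [ 0.51044573 -0.21120279  0.17847528] [ 0.54020347 -0.20716796  0.17755576] 0.060088218956520265 off pan mm [-0.79653187  2.3320409 ]
square crop median/95% diff [2. 3.]
[ 0.00204833 -0.00678904 -0.00038886  0.00028729  0.00122999  0.00362184]
```

```bash
python3 -c "
from workcell import manip
print(manip.sign_off())"
```

```text
the job is handed in; nothing more can be done
None
```

The round bucket is standing on the weighing pan and the square bucket is still hanging in the rotor. I handed the job in at about 15 s of the 45 s; no verdict was reported.

**What I did:** I gripped the round bucket by its bail; the fingers stopped at 9.9 mm on the 10 mm bar. I lifted it straight up until the bail was about 0.325 m above the bench, carried it over and set it down. It touched the pan with the tool at 0.1468 m, against 0.1467 m predicted. I eased off the load, opened the fingers slowly and moved the arm well clear.

**Last checks:**
- **Position on the pan:** the centre of the bail is about 2.5 mm from the pan's centre, against the 30 mm allowed.
- **Upright:** the bucket looks upright in both views. The two ends of the bail measured within about 2 mm of each other in height.
- **Height:** the top of the bail measured 0.1775 m against an expected 0.174 m. This 3.5 mm disagreement is similar to the 3–5 mm by which the two cameras' sight lines missed each other in the first measurements. The tool height at contact agreed with the bucket standing flat.
- **Square bucket:** its part of the top picture is unchanged from the start, apart from image noise.
- **Forces:** the highest reading was about 10 N, when pressing lightly onto the pan. I read the force only at the end of each move, and the contact force against the rotor cannot be read directly.

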